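Tighten a window's retaining ring with a pin spanner

TASK

Take the two-pin spanner from its rest, engage both of its pins in opposite holes of the retaining ring on the lens cell, and with it turn the ring clockwise (seen from above) until it is fully home against its stop. Then put the spanner back on its rest, upright as it was, and leave the other things on the bench where they are.

Things in the scene. Friction and masses are not known exactly. Their poses are not given: they have to be found in the camera images.
- pin_spanner: Two-pin spanner, 0.14 kg, T-shaped: steel crossbar 72 (x) x 14 x 10 mm; on it an upright flat grey grip 40 (x) x 12 (y) mm reaching from 10 to 65 mm above the bar's underside; two steel pins pointing down, 28 mm either side of the middle along x, 5 mm diameter, 9 mm long, ends tapered. Origin: middle of the bar's underside, z up. Half a turn about z makes no difference.
- spanner_tips (a point): The point midway between the tips of the spanner's two pins, 9 mm below its origin, on its axis.
- spanner_rest: Fixed rest: base plate 100 x 64 x 8 mm, in its middle a dark metal saddle 44 mm long (x), 32 mm wide. The saddle's channel runs along x, 20 mm wide, floor 30 mm and cheeks 36 mm above the worktop. The spanner's bar lies in it along x, upright, its pins hanging just beyond the saddle's two ends. Origin: centre of the underside.
- rest_seat (a point): Centre of the channel floor of the rest, 30 mm above the worktop: the spanner's origin lies here (within 4 mm either way) when it is on its rest; x along the channel.
- lens_cell: Fixed round grey housing: foot 120 mm diameter, body 96 mm diameter, rim 43.5 mm high, round a glass window and its metal retaining ring. Origin: centre of its underside, on the worktop; z up. Its yaw says nothing about where the ring's holes are.
- cell_top (a point): The ring's axis at the height of the ring's upper face, 45 mm above the worktop, 1.5 mm above the housing's rim. Its axes say nothing about where the holes are.
- retaining_ring (a joint): Turn of the metal ring (76 mm outside, 39 mm inside), rad, growing clockwise seen from above; starts at 0 to 0.35, hard stop (home) at 1.25; stiff (0.25 N m), stays where left, lightly pressed pins slide over it. Six dark round blind holes in its face, 60 deg apart, 28 mm off the axis, 8.5 mm wide, 7 mm deep. Their direction is random and not given by any value: look, or feel with the pins.
- timer: Bystander: flat pocket timer, 56 x 62 x 18 mm, loose between the task's things. Origin: centre of the underside.
- beaker_2: Bystander: small glass beaker, 55 mm diameter, 69 mm high, loose. Origin: centre of the underside.
- sample_cup_0: Bystander: small lidded sample cup, 47 mm diameter, 43 mm high, loose. Origin: centre of the underside.
Things that resemble listed ones, but are neither listed nor needed, are in the scene too. Of the things like the pin_spanner, leave any that is purple or red; of the rest the larger one is meant.

How it is judged:
By the outcome, as a careful person would: the job done as asked, in the order asked, and still so for the second after the job is handed in, with the robot touching nothing.
It also fails if it takes over 64 s, if anything falls off the work surface, if the arm or the gripper's body presses on something with over 40 N, if the wrist force passes 120 N, or if a joint passes its speed limit or range.

ROBOT

A 6-joint arm with a two-finger parallel gripper is mounted at the origin on a cart in front of the work surface, level with it; the furniture and walls round the work are solid. World frame = base frame: x ahead of the robot, y to its left, z up, the work surface at z = 0. Lengths are in mm, angles in rad, forces in N, time in s.
With the tool pointing down it reaches from about 400 to 925 mm from the base axis. Payload 3.4 kg.
Tool frame: the origin (TCP) lies at the very end of the fingers, on their centre line; the grasp point (between the pads) lies 19 mm behind it; y points along the fingers, z is the direction in which the jaws open and shut, and the axes are right-handed (so a half turn about y gives the same grasp; the last joint's range is limited). The gripper opens to 85 mm and grips with 20 to 120 N. Pads are 22 mm wide; open, the fingers measure 114 mm over their backs; the gripper's body (76 mm by 85 mm) begins 54 mm behind the grasp point. The pads swing forward as they close: fully open they stand 13 mm farther back than shut.
Start: joints at [1.093, 0.307, 1.506, -0, 1.328, -0.073], TCP at [226.478, 528.525, 231.305] pointing down, gripper open.
Joint ranges: [-3.12, 3.12], [-1.05, 2.28], [0.14, 2.33], [-1.42, 4.57], [0.1, 2.73], [-2.68, 2.68]. Speed limits (rad/s): [2.57, 2.57, 3.14, 3.14, 3.14, 3.14].

INTERFACE

Orientations are given as a 3x3 rotation matrix whose columns are the frame's x, y, z axes.
In Python, from plant import arm, cams gives the robot as it stands.
- The arm moves only by the tool servo_tool, never from a script. Its argument "increments" is a list of rows, each a list of 6 numbers: the shift along the tool's x, y, z in mm, then the turn, a rotation vector about the tool's x, y, z in degrees. In form: [[dx, dy, dz, wx, wy, wz], ...]. A call has 1 to 20 rows; each row is the pose to reach, as a shift and turn from the pose measured when the call began, along the tool's axes at that moment; what a row does not reach only later rows make up. A row lasts 1/10 s, in which the tool goes at most 50 mm and 8.59 degrees, less where a joint would pass 70% of its speed; a pose out of reach is approached as far as the arm can. A call with a gripper value outside its range is refused whole. "gripper" is the finger opening in mm, from 0 to 85.4, set as the call begins (left out, the last holds). The fingers move at their own pace and stop on an object; "newtons" is the grip in N (left out, the last holds). Time passes only in rows, so rows that repeat a pose let the fingers close. It gives the time, the measured TCP pose, the force and the opening at its end, in the units of the state.
- arm.get_state(): the state, without advancing time (a new reading comes with each control period).
- cams.get_image(name): name is "scene" or "top" or "wrist"; returns a dict with "img" (420x560x3 uint8, red, green, blue), "camera_matrix" (3x3 intrinsics, pixels), "rvec" (rotation vector, rad) and "tvec" (3), from world to camera coordinates, as OpenCV has them; the wrist camera has in their place "T_tool_cam" (4x4, takes a point from camera to tool coordinates, whose origin is the TCP and whose axes are the tool frame's). Camera axes: x right, y down, z forward; pixel columns grow to the right and rows downward; lengths in mm; the calibration is good to about 2 mm. A picture is of the moment at which its call begins: read the wrist's pose just before it. There is no depth.
- arm.finish_job(): hands the job in, once; it reports no verdict.
The state is a dict: "clock": time; "joints": joint angles; "dq": joint speeds; "effort": joint torques, N m; "eef_pos": TCP position; "ee_rot": TCP orientation; "force": force on the tool from outside, world axes, zero at the start; "wrist_torque": the same for the moment, N m; "grip_width": opening from 0.0 (shut) to 1.0 (fully open).
Only numpy, scipy, OpenCV 4.12 (cv2) and the standard library are available. Lean on these libraries where they do the work, as an engineer would, in place of code of your own. Each camera call takes 0.05 s, during which the arm holds its last target.

## Working session

There is one attempt and no reset: what is moved stays moved. The work goes in short steps, Python scripts to look and compute and a tool call to move; the robot and the scene stay as the last step left them, time stands still between calls to the robot, and variables do not carry over. Pictures are saved under pics/ and viewed, and the job is handed in when it is done.

Besides the shell and the picture viewer there is one more tool, called after "Emit:" in YAML: its name, and indented under it one key for each argument. servo_tool: Moves the arm, as the interface text tells. Its arguments: {"type":"object","properties":{"increments":{"type":"array"},"gripper":{"type":"number"},"newtons":{"type":"number"}},"required":["increments"]}

```bash
ls; mkdir -p pics; cat > h.py <<'E'
import numpy as np, cv2
from plant import arm, cams
def snap(n,f):
    s=arm.get_state(); d=cams.get_image(n)
    cv2.imwrite('pics/'+f+'.png',d['img'][:,:,::-1])
    K=np.array(d['camera_matrix'])
    if n=='wrist':
        T=np.eye(4);T[:3,:3]=s['ee_rot'];T[:3,3]=s['eef_pos'];M=T@np.array(d['T_tool_cam'])
        R=M[:3,:3].T;t=-R@M[:3,3]
    else:
        R=cv2.Rodrigues(np.array(d['rvec'],float))[0];t=np.array(d['tvec'],float).ravel()
    np.savez('pics/'+f+'.npz',K=K,R=R,t=t,img=d['img'])
    return s
def load(f):
    z=np.load('pics/'+f+'.npz');return z['img'],z['K'],z['R'],z['t']
def plane(f,u,v,z):
    _,K,R,t=load(f);c=-R.T@t;d=R.T@np.linalg.solve(K,[u,v,1.]);return c+d*(z-c[2])/d[2]
def proj(f,p):
    _,K,R,t=load(f);q=K@(R@np.asarray(p,float)+t);return q[:2]/q[2]
def tri(obs):
    A=np.zeros((3,3));b=np.zeros(3)
    for f,u,v in obs:
        _,K,R,t=load(f);c=-R.T@t;d=R.T@np.linalg.solve(K,[u,v,1.]);d/=np.linalg.norm(d);P=np.eye(3)-np.outer(d,d);A+=P;b+=P@c
    p=np.linalg.solve(A,b);return p,[np.round(proj(f,p)-[u,v],1) for f,u,v in obs]
def crop(f,x0,y0,x1,y1,s,o):
    im=load(f)[0][y0:y1,x0:x1,::-1];cv2.imwrite('pics/'+o+'.png',cv2.resize(im,None,fx=s,fy=s,interpolation=cv2.INTER_CUBIC))
E
python3 -c "
from h import *
for n in ['scene','top','wrist']: s=snap(n,n+'0')
print(s)"
```

```text
pics
{'clock': 0.1, 'joints': array([ 1.09250157e+00,  3.07509941e-01,  1.50753577e+00,  1.49936939e-05,
        1.32839901e+00, -7.34463128e-02]), 'dq': array([ 0.00108857, -0.00129051, -0.00180984,  0.00072125, -0.00078928,
        0.00092103]), 'effort': array([-1.09754397e-03, -4.58528817e+01, -2.52608407e+01, -1.32669988e-04,
        5.68106494e-03, -2.74756559e-05]), 'eef_pos': array([226.1834045 , 527.97027534, 230.46905365]), 'ee_rot': array([[ 9.19160613e-01, -8.65365544e-04,  3.93881986e-01],
       [-3.93882908e-01, -1.63753101e-03,  9.19159166e-01],
       [-1.50414703e-04, -9.99998285e-01, -1.84600671e-03]]), 'force': array([-0.15125407, -0.20076245, -0.17565931]), 'wrist_torque': array([-0.05864735, -0.02954579,  0.03232712]), 'grip_width': 0.9989874560325983}
```

View pics/scene0.png

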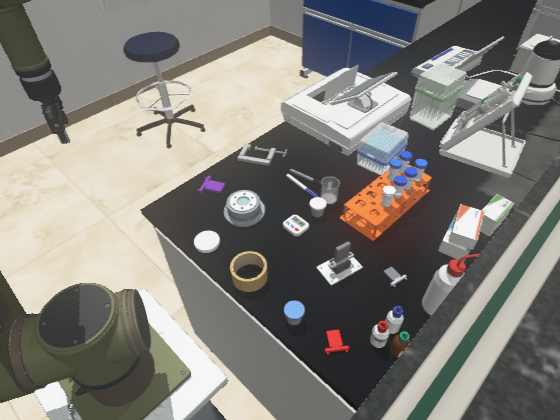

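View pics/top0.png

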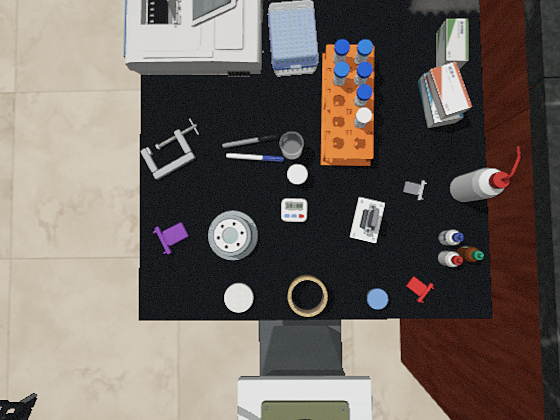

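View pics/wrist0.png

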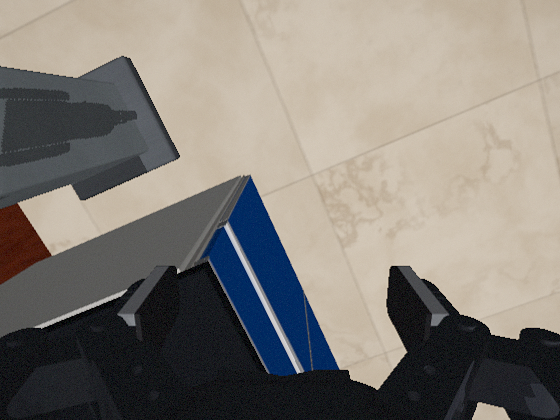

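Things that could be taken for the spanner (top view): purple T (171,237), red T (420,289), small grey T lying down (414,188) and the grey T upright on the rest (369,220). The one on the rest is larger, grey and on the rest, so I choose it. The close crop follows.

```bash
python3 -c "
from h import *
crop('top0',340,170,440,250,7,'ct1'); crop('top0',200,200,270,270,8,'ct2'); crop('scene0',300,225,420,300,6,'cs1');
for u,v in [(369,220),(232,234),(297,210),(140,319),(490,319)]: print(plane('top0',u,v,45 if u<300 else 0).round())
i,K,R,t=load('top0');print(K,(-R.T@t).round()); i,K,R,t=load('scene0');print(K,(-R.T@t).round())
print(cams.get_image('wrist')['T_tool_cam'])
"
```

```text
[ 527. -165.    0.]
[498. 161.  45.]
[551.  10.  45.]
[304. 375.  45.]
[ 289. -444.    0.]
[[383.1307179    0.         283.94663694]
 [  0.         383.1307179  216.30324901]
 [  0.           0.           1.        ]] [488.  17. 932.]
[[399.49863398   0.         280.84146072]
 [  0.         399.49863398 211.47427624]
 [  0.           0.           1.        ]] [   9. -474.  850.]
[[-8.82791775e-04  9.61733863e-01  2.73983938e-01 -6.99799851e+01]
 [ 1.11298210e-03 -2.73982930e-01  9.61733911e-01 -1.41000368e+02]
 [ 9.99998991e-01  1.15395001e-03 -8.28522697e-04  2.63255411e-01]
 [ 0.00000000e+00  0.00000000e+00  0.00000000e+00  1.00000000e+00]]
```

View pics/ct1.png

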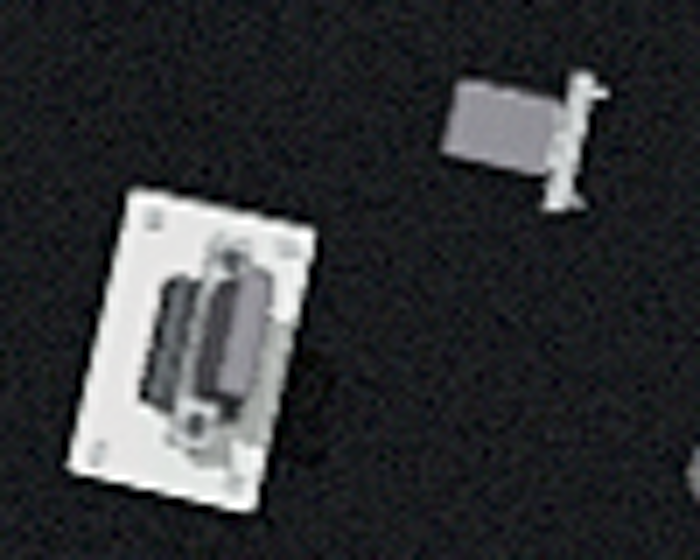

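View pics/ct2.png

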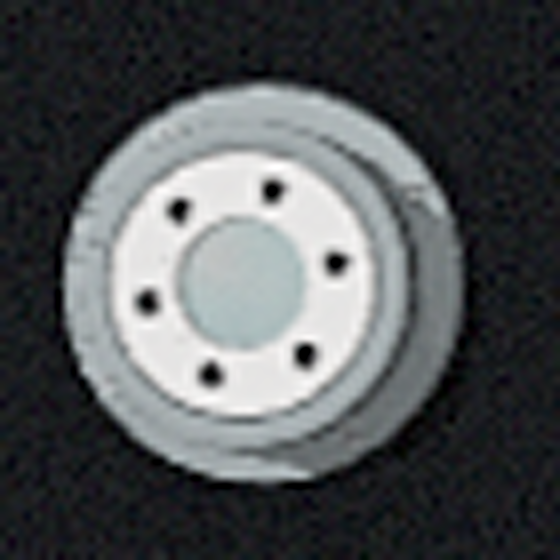

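View pics/cs1.png

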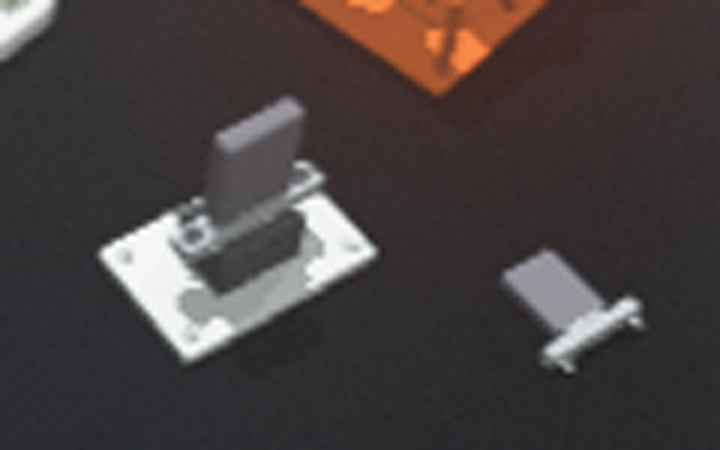

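The crop confirms it: the upright grey T on the white rest, at top (369,220), is the larger grey one. The small one at (414,188) lies loose on the bench. Next I go over the cell with the wrist camera on the way.

```bash
cat >> h.py <<'E'
def delta(p,yaw=None):
    """increments to put TCP at p, tool down, jaw axis z at yaw deg (world)"""
    s=arm.get_state();R=np.array(s['ee_rot']);d=R.T@(np.array(p,float)-s['eef_pos'])
    if yaw is None: yaw=np.degrees(np.arctan2(R[1,2],R[0,2]))
    c,sn=np.cos(np.radians(yaw)),np.sin(np.radians(yaw))
    z=np.array([c,sn,0]);y=np.array([0,0,-1.]);x=np.cross(y,z)
    G=np.stack([x,y,z],1)
    w=np.degrees(cv2.Rodrigues(R.T@G)[0].ravel())
    print('delta',d.round(1),w.round(2),'at',np.round(s['eef_pos'],1),'yaw',np.degrees(np.arctan2(R[1,2],R[0,2])).round(2),'t',s['clock'],'q6',s['joints'][5].round(2),'F',s['force'].round(1),'w',round(s['grip_width']*85.4,1))
E
python3 -c "
from h import *
delta([485,165,230])"
```

```text
delta [ 380.8    1.  -231.9] [ 0.07 -0.   -0.  ] at [226.3 528.1 230.7] yaw 66.81 t 0.2 q6 -0.07 F [-0.9 -0.7 -0.1] w 85.0
```

Emit:
servo_tool:
  increments:
    - [40,0,-24,0,0,0]
    - [80,0,-49,0,0,0]
    - [120,0,-73,0,0,0]
    - [160,0,-97,0,0,0]
    - [200,0,-122,0,0,0]
    - [240,0,-146,0,0,0]
    - [280,0,-170,0,0,0]
    - [320,0,-195,0,0,0]
    - [350,0,-213,0,0,0]
    - [370,0,-225,0,0,0]
    - [381,0,-232,0,0,0]
    - [381,0,-232,0,0,0]
    - [381,0,-232,0,0,0]

```text
clock: 1.5
eef_pos: [484.5, 165.4, 230.8]
ee_rot: [[0.919, -0.002, 0.394], [-0.394, -0.001, 0.919], [-0.001, -1.0, -0.001]]
force: [-0.3, 0.3, -1.4]
grip_width: 0.998
```

```bash
python3 -c "
from h import *
s=snap('wrist','w1');print(s['dq'].round(3),s['eef_pos'])
delta([540,-165,190],78)"
```

```text
[ 0.018 -0.005  0.004  0.    -0.    -0.002] [484.46565911 165.37003722 230.77912614]
delta [ 181.3   40.9 -282.1] [  0.06 -11.15  -0.07] at [484.3 165.7 230.8] yaw 66.85 t 1.55 q6 -0.92 F [-0.4  0.1  0.1] w 85.8
```

View pics/w1.png

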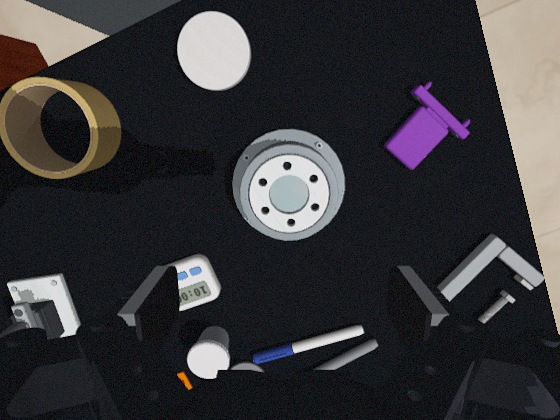

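The wrist view shows the cell at about (289,193), with six dark holes at (287,166), (313,178), (315,207), (291,222), (265,210) and (263,182). On to the spanner.

Emit:
servo_tool:
  increments:
    - [20,4,-31,0,-2,0]
    - [45,10,-70,0,-4,0]
    - [70,16,-109,0,-6,0]
    - [95,22,-148,0,-8,0]
    - [120,28,-187,0,-10,0]
    - [145,34,-226,0,-11,0]
    - [165,38,-257,0,-11,0]
    - [176,40,-274,0,-11,0]
    - [181,41,-282,0,-11,0]
    - [181,41,-282,0,-11,0]
    - [181,41,-282,0,-11,0]

```text
clock: 2.65
eef_pos: [539.5, -163.0, 189.9]
ee_rot: [[0.978, -0.002, 0.209], [-0.209, 0.0, 0.978], [-0.002, -1.0, -0.0]]
force: [0.2, 0.1, 0.8]
grip_width: 1.002
```

```bash
cat >> h.py <<'E'
def holes(f,uv,rad=45):
    im=load(f)[0];g=cv2.cvtColor(im,cv2.COLOR_RGB2GRAY)
    m=np.zeros_like(g);cv2.circle(m,uv,rad,255,-1)
    n,l,st,c=cv2.connectedComponentsWithStats(((g<90)&(m>0)).astype(np.uint8))
    return [(c[i],st[i,4]) for i in range(1,n)]
E
python3 -c "
from h import *
for c,a in holes('w1',(289,193),40):
  if a>10: print(c.round(1),a,plane('w1',*c,45).round(1))
s=snap('wrist','w2');delta([540,-165,190],78)"
```

```text
[286.8 165.3] 46 [467.8 176.4  45. ]
[313.3 178.1] 45 [488.8 194.6  45. ]
[262.5 181.8] 44 [473.2 149.2  45. ]
[314.7 206.6] 41 [515.2 185.5  45. ]
[264.9 209.9] 39 [499.4 140.   45. ]
[290.9 221.8] 38 [520.4 158.5  45. ]
delta [ 1.   0.1 -1.9] [ 0.01 -0.06 -0.11] at [ 539.5 -162.9  190.1] yaw 77.94 t 2.7 q6 -1.73 F [-0.4  0.2 -0.2] w 85.3
```

View pics/w2.png

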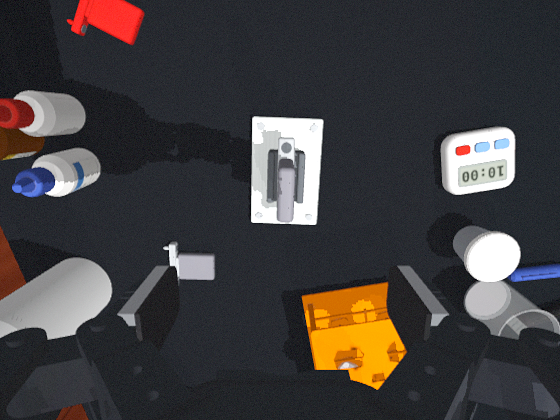

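The spanner stands upright on its rest: grip top at about (286,193), bar end at (287,148), plate (251..323,117..224).

```bash
python3 -c "
from h import *
crop('w2',240,105,335,235,5,'c2')
for p in [(527,-165,95),(527,-165,40)]: print(proj('w2',p),proj('top0',p))"
```

```text
[275.88438318 196.81264174] [377.67339983 218.17967579]
[277.16371212 181.25351032] [372.50250323 219.36750596]
```

View pics/c2.png

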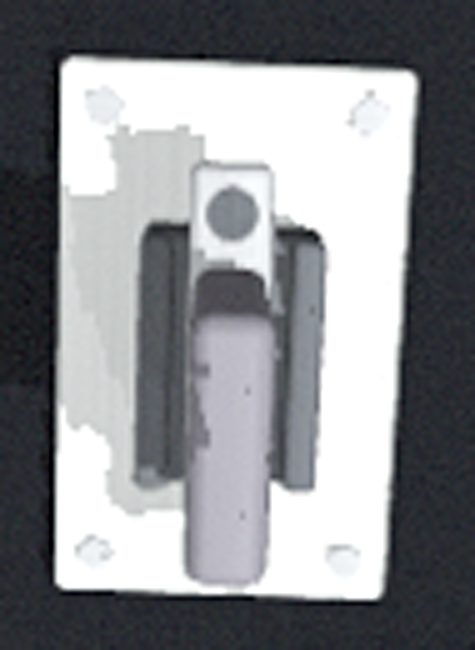

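```bash
python3 -c "
from h import *
w=lambda u,v:(240+u/5-.4,105+v/5-.4)
tp=lambda u,v:(340+u/7-.4,170+v/7-.4)
g=w(231,448)
print('grip top',tri([('w2',*g),('top0',*tp(245,333))]))
for q in [(192,315),(275,315),(188,582),(267,582)]: print(plane('w2',*w(*q),95).round(1))
a=plane('w2',*w(233,317),95);b=plane('w2',*w(227,582),95);d=b-a;print('top yaw',np.degrees(np.arctan2(d[1],d[0])),np.linalg.norm(d),(a+b)/2)
print('bar end',plane('w2',*w(231,165),40))
P=[plane('w2',*w(*q),8) for q in [(60,57),(417,69),(385,600),(55,590)]]
P2=[plane('top0',*tp(*q),8) for q in [(258,515),(68,472),(132,187),(318,230)]]
for Q in (P,P2):
  print(np.mean(Q,0).round(1),[np.linalg.norm(Q[i]-Q[(i+1)%4]).round(1) for i in range(4)],[np.degrees(np.arctan2(*(Q[(i+1)%4]-Q[i])[1::-1])).round(1) for i in range(4)])
  print(np.round(Q,1))
print([ (tri([('w2',*w(*q)),('top0',*tp(*r))])[0]).round(1) for q,r in zip([(60,57),(417,69),(385,600),(55,590)],[(258,515),(68,472),(132,187),(318,230)])])
"
```

```text
grip top (array([ 528.89575896, -158.97032793,   88.46887039]), [array([-0.9,  1.2]), array([-0.4,  0.3])])
[ 507.5 -159.3   95. ]
[ 509.8 -148.3   95. ]
[ 544.3 -167.8   95. ]
[ 546.6 -156.9   95. ]
top yaw -13.165981171018474 37.575356362851615 [ 527.17695304 -158.1839132    95.        ]
bar end [ 493.18301632 -150.44844919   40.        ]
[ 526.7 -157.6    8. ] [np.float64(63.5), np.float64(99.5), np.float64(63.8), np.float64(99.6)] [np.float64(76.1), np.float64(-13.8), np.float64(-103.8), np.float64(166.0)]
[[ 470.8 -176.5    8. ]
 [ 486.  -114.9    8. ]
 [ 582.7 -138.6    8. ]
 [ 567.4 -200.6    8. ]]
[ 527.8 -159.1    8. ] [np.float64(66.2), np.float64(100.6), np.float64(65.2), np.float64(100.1)] [np.float64(76.4), np.float64(-13.9), np.float64(-104.1), np.float64(166.7)]
[[ 471.3 -179.5    8. ]
 [ 486.8 -115.2    8. ]
 [ 584.5 -139.3    8. ]
 [ 568.7 -202.5    8. ]]
[array([ 471.3, -174.6,   30.5]), array([ 486.4, -115. ,    8.6]), array([ 584.3, -139.2,    5.1]), array([ 568.4, -201.9,    6. ])]
```

Emit:
servo_tool:
  increments:
    - [-5,20,4,0,1,0]
    - [-10,40,6,0,2,0]
    - [-14,55,7,0,2,0]
    - [-14,60,7,0,2,0]
    - [-14,60,7,0,2,0]

```text
clock: 3.2
eef_pos: [526.8, -151.9, 129.8]
ee_rot: [[0.97, -0.003, 0.241], [-0.241, 0.001, 0.97], [-0.003, -1.0, 0.0]]
force: [0.1, -0.1, 0.4]
grip_width: 1.002
```

```bash
python3 -c "
from h import *
s=snap('wrist','w3');delta([527.2,-158,52],76.1);crop('w3',200,120,380,300,4,'c3');print(proj('w3',(527.2,-158.,95)),proj('w3',(527.2,-158.,90)))"
```

```text
delta [ 1.1 78.5 -5.5] [ 0.01 -0.09 -0.08] at [ 527.6 -152.4  130.5] yaw 76.01 t 3.25 q6 -1.68 F [-0.2  0.3  0. ] w 85.0
[271.43103221 248.22912556] [271.71922239 244.79662337]
```

View pics/c3.png

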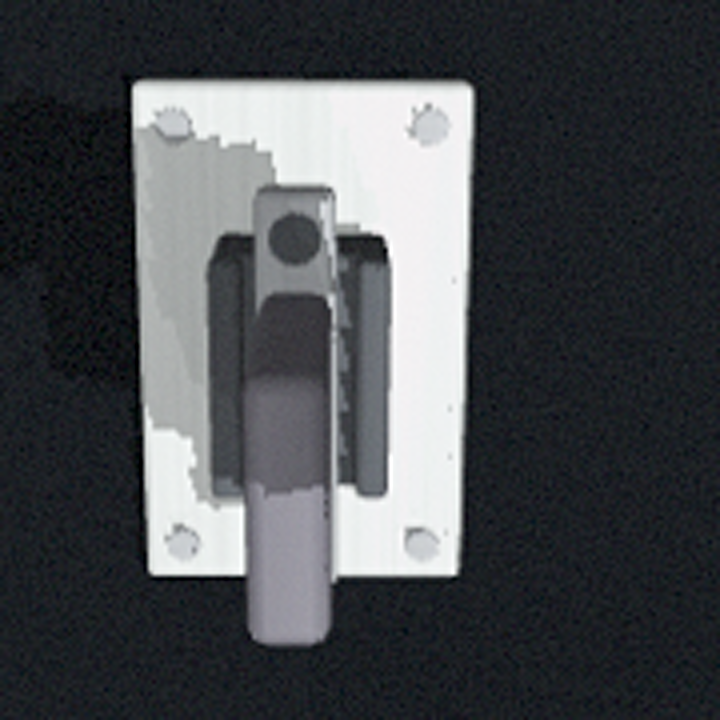

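The grip top centre is at (272,247.6), against a predicted (271.4,248.2).

```bash
python3 -c "
from h import *
print(tri([('w2',285.8,194.2),('w3',271.7,247.4),('top0',374.6,217.2)]))
print(tri([('w2',285.8,194.2),('w3',271.7,247.4)]))
w=lambda u,v:(240+u/5-.4,105+v/5-.4)
v=lambda a,b:(200+a/4-.4,120+b/4-.4)
print('hole in bar/end',tri([('w2',*w(233,213)),('w3',*v(295,238))]))
P=[plane('w3',*v(*q),8) for q in [(133,82),(476,84),(460,577),(149,577)]]
print(np.mean(P,0),np.round(P,1))
for h,q in [(36,(208,260)),(36,(390,262)),(36,(212,497)),(36,(388,497)),(40,(254,187)),(40,(335,187))]: print(plane('w3',*v(*q),h).round(1))
print(np.linalg.norm(plane('w3',*v(208,262),36)-plane('w3',*v(390,262),36)))
"
```

```text
(array([ 528.78030328, -158.71674966,   89.46019037]), [array([-0.5,  1.3]), array([-0.5, -0.1]), array([-0.4,  0.3])])
(array([ 526.61703776, -157.80681837,   95.24290834]), [array([0.2, 0.1]), array([-0.2, -0.1])])
hole in bar/end (array([ 500.84305773, -151.71959848,   39.79357402]), [array([0., 0.]), array([-0., -0.])])
[ 526.81711925 -157.31856993    8.        ] [[ 471.1 -175.8    8. ]
 [ 486.7 -114.6    8. ]
 [ 582.3 -138.8    8. ]
 [ 567.1 -200.1    8. ]]
[ 501.6 -167.3   36. ]
[ 509.4 -137.3   36. ]
[ 543.4 -178.    36. ]
[ 551.  -147.5   36. ]
[ 490.9 -156.2   40. ]
[ 494.1 -143.2   40. ]
31.009234179664894
```

Emit:
servo_tool:
  increments:
    - [1,12,-3,0,0,0]
    - [1,27,-5.5,0,0,0]
    - [1,42,-5.5,0,0,0]
    - [1,57,-5.5,0,0,0]
    - [1,70,-5.5,0,0,0]
    - [1,77,-5.5,0,0,0]
    - [1,78.5,-5.5,0,0,0]
    - [1,78.5,-5.5,0,0,0]

```text
clock: 4.05
eef_pos: [527.4, -158.2, 52.1]
ee_rot: [[0.97, -0.001, 0.242], [-0.242, 0.0, 0.97], [-0.001, -1.0, -0.0]]
force: [0.4, 0.5, -0.2]
grip_width: 1.0
```

Emit:
servo_tool:
  increments:
    - [0,0,0,0,0,0]
    - [0,0,0,0,0,0]
    - [0,0,0,0,0,0]
    - [0,0,0,0,0,0]
    - [0,0,0,0,0,0]
    - [0,0,0,0,0,0]
    - [0,0,0,0,0,0]
    - [0,0,0,0,0,0]
  gripper: 5
  newtons: 90

```text
clock: 4.85
eef_pos: [527.7, -158.3, 52.4]
ee_rot: [[0.97, -0.0, 0.242], [-0.242, -0.0, 0.97], [-0.0, -1.0, -0.0]]
force: [-0.1, -1.2, 4.4]
grip_width: 0.127
```

```bash
python3 -c "
from h import *
delta([527.2,-158,130],76.1)"
```

```text
delta [ -0.6 -77.6   0.2] [ 0.02 -0.1  -0.02] at [ 527.7 -158.3   52.4] yaw 76.0 t 4.85 q6 -1.69 F [-0.1 -1.2  4.4] w 10.8
```

Emit:
servo_tool:
  increments:
    - [0,-8,0,0,0,0]
    - [0,-20,0,0,0,0]
    - [0,-35,0,0,0,0]
    - [0,-50,0,0,0,0]
    - [0,-65,0,0,0,0]
    - [0,-78,0,0,0,0]
    - [0,-78,0,0,0,0]

```text
clock: 5.55
eef_pos: [529.2, -158.8, 132.9]
ee_rot: [[0.97, 0.004, 0.242], [-0.242, -0.002, 0.97], [0.004, -1.0, -0.001]]
force: [-0.1, -0.1, -1.1]
grip_width: 0.132
```

```bash
python3 -c "
from h import *
s=snap('wrist','w4')
p=[plane('w1',*c,45) for c,a in holes('w1',(289,193),40) if a>10]
c=np.mean(p,0);print(c,[(np.degrees(np.arctan2(*(q-c)[1::-1])).round(1),np.linalg.norm(q-c).round(1)) for q in p])
delta([c[0],c[1],150])"
```

```text
[494.14053218 167.36865081  45.        ] [(np.float64(161.0), np.float64(27.8)), (np.float64(101.0), np.float64(27.8)), (np.float64(-138.9), np.float64(27.7)), (np.float64(40.7), np.float64(27.8)), (np.float64(-79.2), np.float64(27.8)), (np.float64(-18.7), np.float64(27.7))]
delta [-112.1  -18.7  307.9] [0.04 0.   0.14] at [ 528.5 -158.6  131.8] yaw 76.01 t 5.6 q6 -1.69 F [-0.6 -0.5 -1.3] w 10.7
```

View pics/w4.png

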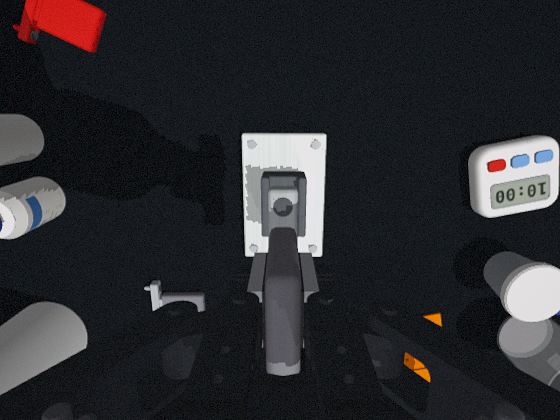

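The spanner is held upright and the rest below it is empty. Ring from w1: centre (494.1,167.4), holes 27.8 mm off the axis, at 41° mod 60. I move above the cell with the bar at -19°, a 5° turn.

Emit:
servo_tool:
  increments:
    - [-11,0,30,0,0.5,0]
    - [-25,0,68,0,1,0]
    - [-40,0,110,0,1.8,0]
    - [-55,0,152,0,2.5,0]
    - [-70,0,194,0,3.2,0]
    - [-85,0,236,0,4,0]
    - [-98,0,270,0,5,0]
    - [-107,0,295,0,5,0]
    - [-112,2,308,0,5,0]
    - [-112,7,308,0,5,0]
    - [-112,12,308,0,5,0]
    - [-112,12,308,0,5,0]

```text
clock: 6.8
eef_pos: [493.5, 165.8, 118.0]
ee_rot: [[0.945, -0.0, 0.327], [-0.327, -0.002, 0.945], [0.001, -1.0, -0.002]]
force: [-0.3, -0.3, -2.1]
grip_width: 0.131
```

```bash
python3 -c "
from h import *
s=snap('wrist','w5');snap('top','top5');snap('scene','scene5')
delta([494.1,167.4,80],71)
crop('w5',160,60,420,400,2,'c5')
crop('scene5',200,150,290,235,7,'cs5')"
```

```text
delta [-0.8 39.1  1.1] [ 0.05 -0.09  0.13] at [494.4 166.2 119.1] yaw 70.91 t 6.95 q6 -0.99 F [-0.3 -0.3 -0.4] w 10.6
```

View pics/c5.png

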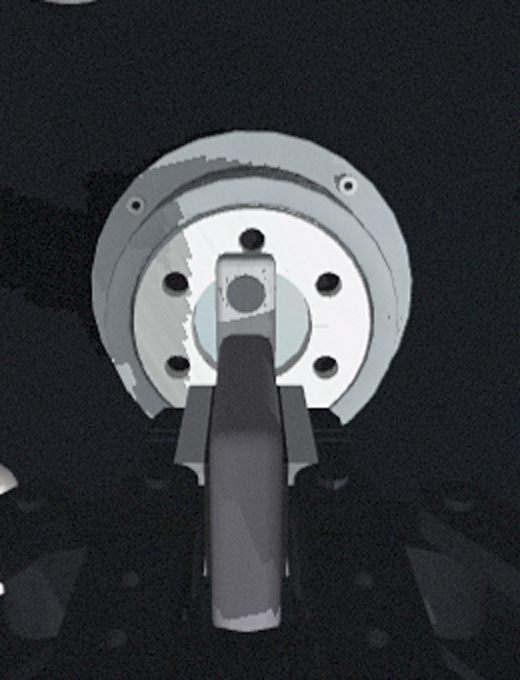

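View pics/cs5.png

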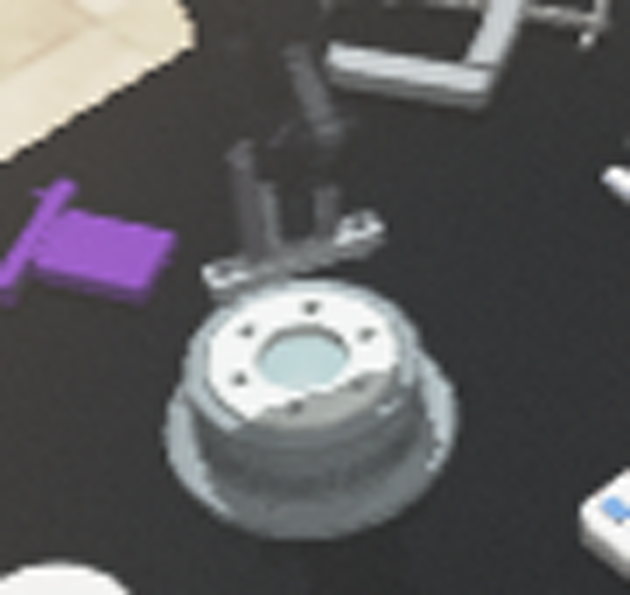

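The wrist view shows five holes, the front one at crop (251,240) just ahead of the near pin cap at crop (246,293). I'll compare pin and hole positions through the same camera.

```bash
python3 -c "
from h import *
im=load('w5')[0];g=cv2.cvtColor(im,cv2.COLOR_RGB2GRAY)
w=lambda u,v:(160+u/2-.25,60+v/2-.25)
P=[]
for q in [(251,240),(176,283),(328,283),(178,365),(325,366)]:
    u,v=map(int,w(*q)); sub=g[v-9:v+10,u-9:u+10]; m=(sub<110).astype(np.uint8)
    n,l,st,c=cv2.connectedComponentsWithStats(m)
    k=min(range(1,n),key=lambda i:np.hypot(*(c[i]-9)));uv=c[k]+[u-9,v-9]
    p=plane('w5',*uv,45);P.append(p);print(uv.round(1),st[k],p.round(1))
P=np.array(P)
from scipy.optimize import least_squares
def f(x):
    r=[]
    for p in P:
        d=p[:2]-x[:2];a=np.degrees(np.arctan2(d[1],d[0]))-x[2];k=np.round(a/60)*60+x[2]
        r+=list(d-28*np.array([np.cos(np.radians(k)),np.sin(np.radians(k))]))
    return r
s=least_squares(f,[494,167,41]);print(s.x,np.round(s.fun,1))
s5=np.load('pics/w5.npz')
cap=plane('w5',*w(246,293.5),118.8-22.4+10);print('cap',cap)
import math
yaw=math.radians(-19.1);print('implied origin',cap[:2]+28*np.array([math.cos(yaw),math.sin(yaw)]))
"
```

```text
[285.5 181.9] [  0   4  19  15 160] [469. 176.  45.]
[247.4 201.4] [  4   4  12  12 115] [473.  149.3  45. ]
[323.4 201.5] [  4   4  12  12 100] [488.6 194.5  45. ]
[248.3 242.4] [ 4  5 12 11 96] [499.1 140.2  45. ]
[322.3 242.7] [ 4  5 12 11 91] [514.9 185.7  45. ]
[494.20811695 167.31666565  40.90660419] [ 1.3 -0.4 -0.   0.3 -0.3 -0.3 -0.4  0.4 -0.5  0. ]
cap [467.36663906 175.02221412 106.4       ]
implied origin [493.8252086  165.86011295]
```

Emit:
servo_tool:
  increments:
    - [-0.6,8,1.2,0,0,0]
    - [-0.6,18,1.2,0,0,0]
    - [-0.6,28,1.2,0,0,0]
    - [-0.6,36,1.2,0,0,0]
    - [-0.6,39,1.2,0,0,0]
    - [-0.6,39,1.2,0,0,0]
    - [-0.6,39,1.2,0,0,0]

```text
clock: 7.65
eef_pos: [494.5, 167.5, 80.1]
ee_rot: [[0.945, 0.002, 0.327], [-0.327, -0.002, 0.945], [0.002, -1.0, -0.001]]
force: [-0.1, 0.4, -1.1]
grip_width: 0.131
```

```bash
python3 -c "
from h import *
s=snap('wrist','w6');snap('scene','scene6')
delta([494.3,167.5,71.5],70.9)
crop('w6',200,130,370,330,3,'c6')
crop('scene6',200,150,290,235,7,'cs6')"
```

```text
delta [-0.4  8.9 -0.2] [0.03 0.02 0.17] at [494.7 167.6  80.4] yaw 70.92 t 7.75 q6 -0.99 F [ 0.5  0.2 -1.2] w 11.2
```

View pics/c6.png

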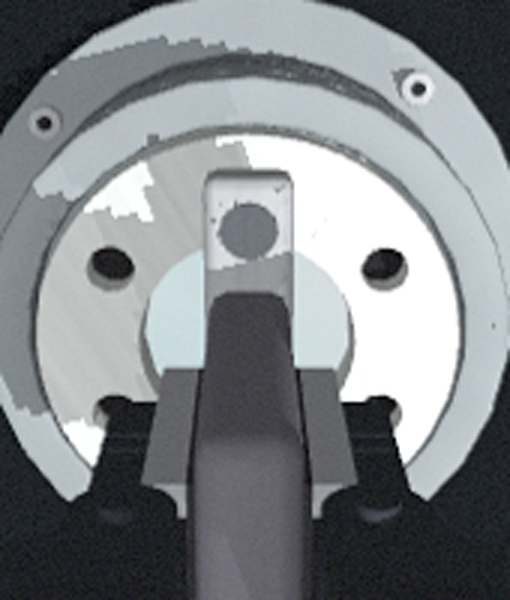

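View pics/cs6.png

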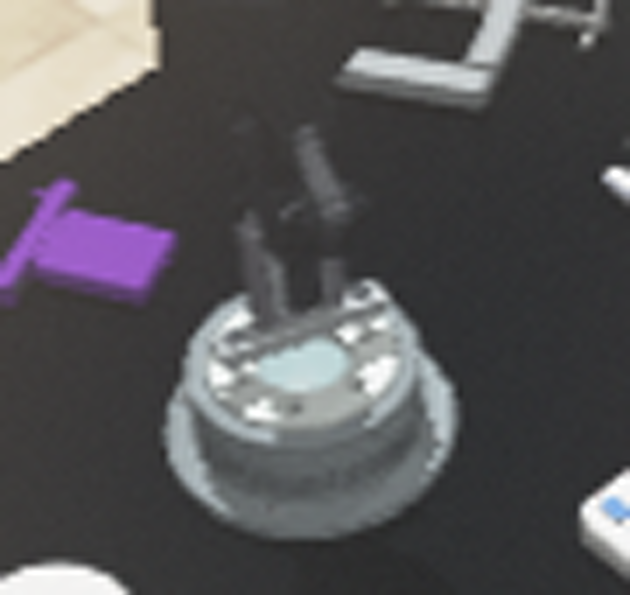

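The cap at crop x 249 lies midway between the side holes (112 and 385), so the pins are aligned. Slow descent.

Emit:
servo_tool:
  increments:
    - [-0.4,2,-0.2,0,0,0]
    - [-0.4,4,-0.2,0,0,0]
    - [-0.4,5.5,-0.2,0,0,0]
    - [-0.4,7,-0.2,0,0,0]
    - [-0.4,8.5,-0.2,0,0,0]
    - [-0.4,9.5,-0.2,0,0,0]
    - [-0.4,9.5,-0.2,0,0,0]

```text
clock: 8.45
eef_pos: [494.2, 167.5, 70.7]
ee_rot: [[0.945, 0.002, 0.327], [-0.327, -0.001, 0.945], [0.003, -1.0, -0.001]]
force: [0.0, 0.3, -1.6]
grip_width: 0.133
```

```bash
python3 -c "
from h import *
s=arm.get_state();print(s['wrist_torque'])
delta([494.3,167.4,71],70.9)"
```

```text
[-0.01170985  0.01931192 -0.00394164]
delta [ 0.2 -0.3 -0. ] [0.04 0.02 0.15] at [494.2 167.5  70.7] yaw 70.92 t 8.45 q6 -0.99 F [ 0.   0.3 -1.6] w 11.4
```

Emit:
servo_tool:
  increments:
    - [0,0,0,0,1,0]
    - [0,0,0,0,3,0]
    - [0,0,0,0,5.5,0]
    - [0,0,0,0,8,0]
    - [0,0,0,0,10.5,0]
    - [0,0,0,0,13,0]
    - [0,0,0,0,15.5,0]
    - [0,0,0,0,18,0]
    - [0,0,0,0,20.5,0]
    - [0,0,0,0,23,0]
    - [0,0,0,0,25.5,0]
    - [0,0,0,0,28,0]
    - [0,0,0,0,30.5,0]
    - [0,0,0,0,33,0]
    - [0,0,0,0,35.5,0]
    - [0,0,0,0,38,0]
    - [0,0,0,0,40.5,0]
    - [0,0,0,0,43,0]
    - [0,0,0,0,45,0]
    - [0,0,0,0,45,0]

```text
clock: 10.45
eef_pos: [494.6, 167.8, 70.8]
ee_rot: [[0.437, 0.003, 0.9], [-0.9, -0.001, 0.437], [0.002, -1.0, 0.002]]
force: [1.4, 1.7, -3.1]
grip_width: 0.129
```

```bash
python3 -c "
from h import *
s=snap('wrist','w7');print(s['wrist_torque'])
delta([494.2,167.4,70.7],16)
crop('w7',200,130,370,330,3,'c7')"
```

```text
[ 0.27734052 -0.12376254  0.15340643]
delta [ 0.2  0.1 -0.6] [-0.15  9.94  0.12] at [494.6 167.8  70.8] yaw 25.94 t 10.5 q6 -0.2 F [ 1.4  1.3 -2.8] w 11.1
```

View pics/c7.png

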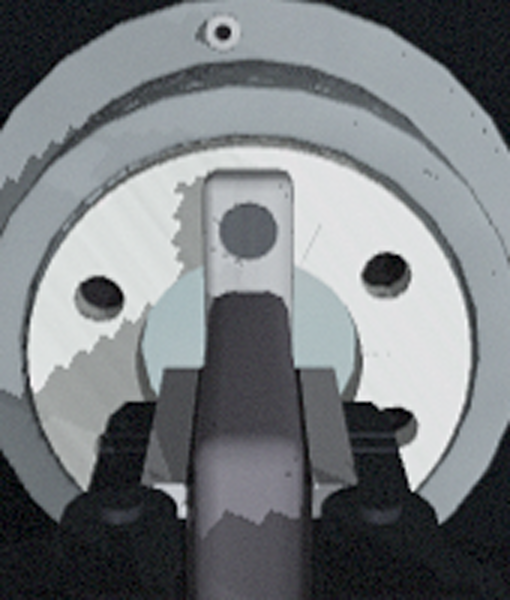

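The ring follows with a few degrees of play: the left hole is at (99,298) and the right one at (386,273). I continue in small steps, watching the torque.

Emit:
servo_tool:
  increments:
    - [0,0,0,0,2,0]
    - [0,0,0,0,4,0]
    - [0,0,0,0,6,0]
    - [0,0,0,0,8,0]
    - [0,0,0,0,9,0]
    - [0,0,0,0,9,0]

```text
clock: 11.1
eef_pos: [494.8, 167.9, 70.8]
ee_rot: [[0.292, 0.003, 0.956], [-0.956, -0.001, 0.292], [0.002, -1.0, 0.003]]
force: [-0.1, 0.8, -2.0]
grip_width: 0.132
```

```bash
python3 -c "
from h import *
s=arm.get_state();print(s['wrist_torque'],s['effort'][5]);delta([494.2,167.4,70.7])"
```

```text
[ 0.14372062 -0.15660769  0.1971903 ] 0.31354724429547787
delta [ 0.3  0.1 -0.7] [-0.17 -0.    0.11] at [494.8 167.9  70.8] yaw 16.97 t 11.1 q6 -0.05 F [-0.1  0.8 -2. ] w 11.3
```

Emit:
servo_tool:
  increments:
    - [0,0,0,0,1,0]
    - [0,0,0,0,2,0]
    - [0,0,0,0,3,0]
    - [0,0,0,0,4,0]
    - [0,0,0,0,4,0]

```text
clock: 11.6
eef_pos: [494.8, 167.9, 70.8]
ee_rot: [[0.224, 0.004, 0.975], [-0.975, -0.001, 0.224], [0.002, -1.0, 0.003]]
force: [1.3, 0.7, -2.5]
grip_width: 0.128
```

```bash
python3 -c "
from h import *
s=arm.get_state();print(s['wrist_torque'],s['effort'][5]);delta([494.2,167.4,70.7])"
```

```text
[ 0.1877842  -0.17551929  0.19813164] 0.30764286406338215
delta [ 0.4  0.1 -0.7] [-0.19 -0.    0.09] at [494.8 167.9  70.8] yaw 12.93 t 11.6 q6 0.02 F [ 1.3  0.7 -2.5] w 10.9
```

Emit:
servo_tool:
  increments:
    - [0,0,0,0,1,0]
    - [0,0,0,0,2,0]
    - [0,0,0,0,3,0]
    - [0,0,0,0,4,0]
    - [0,0,0,0,4,0]

```text
clock: 12.1
eef_pos: [494.9, 167.9, 70.8]
ee_rot: [[0.154, 0.004, 0.988], [-0.988, -0.001, 0.154], [0.001, -1.0, 0.003]]
force: [0.5, 1.0, -3.4]
grip_width: 0.128
```

```bash
python3 -c "
from h import *
s=arm.get_state();print(s['wrist_torque'],s['effort'][5]);delta([494.2,167.4,70.7])"
```

```text
[ 0.10977132 -0.21365775  0.13183514] 0.30661088414490223
delta [ 0.4  0.1 -0.8] [-0.2  -0.    0.08] at [494.9 167.9  70.8] yaw 8.89 t 12.1 q6 0.09 F [ 0.5  1.  -3.4] w 10.9
```

Turned 62° so far, with no stop torque yet.

Emit:
servo_tool:
  increments:
    - [0,0,-0.4,0,1,0]
    - [0,0,-0.6,0,2,0]
    - [0,0,-0.6,0,3,0]
    - [0,0,-0.6,0,4,0]
    - [0,0,-0.6,0,4,0]

```text
clock: 12.6
eef_pos: [494.9, 167.9, 71.0]
ee_rot: [[0.085, 0.005, 0.996], [-0.996, -0.001, 0.085], [0.001, -1.0, 0.005]]
force: [2.3, 1.4, -3.5]
grip_width: 0.134
```

```bash
python3 -c "
from h import *
s=arm.get_state();print(s['wrist_torque'],s['effort'][5]);delta([494.2,167.4,70.7])"
```

```text
[ 0.28489451 -0.53953056  0.2001545 ] 0.3214581962674856
delta [ 0.5  0.3 -0.7] [-0.26 -0.    0.06] at [494.9 167.9  71. ] yaw 4.85 t 12.6 q6 0.16 F [ 2.3  1.4 -3.5] w 11.4
```

Emit:
servo_tool:
  increments:
    - [0,0,0,0,1,0]
    - [0,0,0,0,2,0]
    - [0,0,0,0,3,0]
    - [0,0,0,0,3,0]

```text
clock: 13.0
eef_pos: [494.9, 167.9, 70.9]
ee_rot: [[0.032, 0.005, 0.999], [-0.999, -0.001, 0.032], [0.001, -1.0, 0.005]]
force: [2.5, 0.5, -4.4]
grip_width: 0.127
```

```bash
python3 -c "
from h import *
s=arm.get_state();print(s['wrist_torque'],s['effort'][5]);delta([494.2,167.4,70.7])"
```

```text
[ 0.21528483 -0.54160642  0.41815027] 0.5336437560617924
delta [ 0.5  0.2 -0.7] [-0.27 -0.    0.05] at [494.9 167.9  70.9] yaw 1.84 t 13.0 q6 0.22 F [ 2.5  0.5 -4.4] w 10.9
```

Emit:
servo_tool:
  increments:
    - [0,0,0,0,1,0]
    - [0,0,0,0,2,0]
    - [0,0,0,0,3,0]
    - [0,0,0,0,3,0]

```text
clock: 13.4
eef_pos: [494.9, 167.9, 71.0]
ee_rot: [[-0.019, 0.005, 1.0], [-1.0, -0.001, -0.019], [0.001, -1.0, 0.005]]
force: [2.0, 1.9, -3.8]
grip_width: 0.126
```

```bash
python3 -c "
from h import *
s=arm.get_state();print(s['wrist_torque'],s['effort'][5]);delta([494.2,167.4,70.7])"
```

```text
[ 0.27936101 -0.48903424  1.53266669] 1.6271039843559265
delta [ 0.5  0.3 -0.7] [-0.28 -0.    0.06] at [494.9 167.9  71. ] yaw -1.1 t 13.4 q6 0.27 F [ 2.   1.9 -3.8] w 10.8
```

Torque rose from 0.2 to 1.5 N m, which is the stop. I'll check with a picture and measure the ring angle.

```bash
python3 -c "
from h import *
s=snap('wrist','w8')
crop('w8',200,130,370,330,3,'c8')
for q in [(494.2+28*np.cos(a),167.4+28*np.sin(a),45) for a in np.radians(40.9-68+60*np.arange(6))]: print((proj('w8',q)-[200,130])*3)"
```

```text
[389.78239796 430.48776816]
[384.42967706 277.83576733]
[233.14196731 206.47070527]
[ 94.65482765 297.22699135]
[112.13283202 448.4700249 ]
[256.05290735 510.78153189]
```

View pics/c8.png

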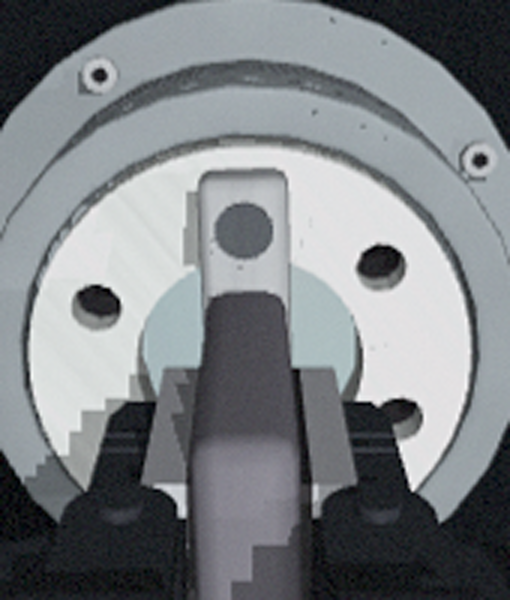

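The ring is home: holes at (97,306) and (381,266), about 65° turned, with the pins bearing against the hole sides. I back off about 6.5° to centre the pins in the hole play, then lift.

Emit:
servo_tool:
  increments:
    - [0,0,0,0,-1.5,0]
    - [0,0,0,0,-3,0]
    - [0,0,0,0,-4.5,0]
    - [0,0,0,0,-6,0]
    - [0,0,0,0,-6.5,0]
    - [0,0,0,0,-6.5,0]

```text
clock: 14.05
eef_pos: [494.1, 167.7, 70.9]
ee_rot: [[0.094, 0.003, 0.996], [-0.996, -0.001, 0.094], [0.002, -1.0, 0.003]]
force: [0.4, -0.5, -2.0]
grip_width: 0.13
```

```bash
python3 -c "
from h import *
s=snap('wrist','w9');print(s['wrist_torque'],s['effort'][5]);delta([494.2,167.4,120])
crop('w9',200,130,370,330,3,'c9')"
```

```text
[ 0.01722241  0.02735542 -0.01901286] -0.07024599239230156
delta [  0.3 -49.1   0.2] [-0.19 -0.    0.09] at [494.1 167.7  70.9] yaw 5.37 t 14.1 q6 0.16 F [ 0.2  0.1 -0.9] w 10.9
```

View pics/c9.png

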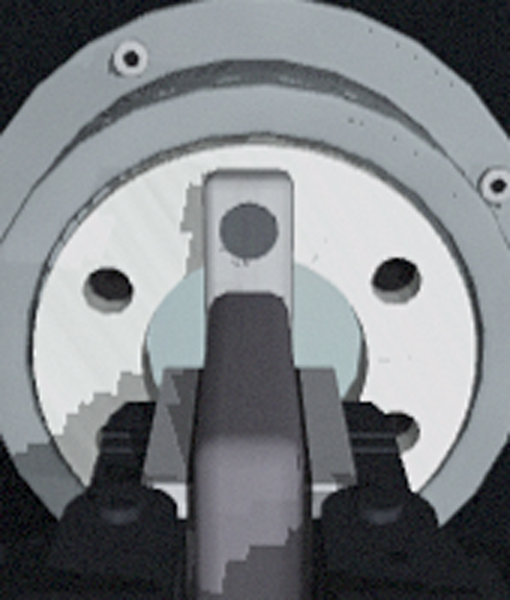

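No torque remains, and the cap is back at x 249, so the spanner did not slip in the grip. Lifting out.

Emit:
servo_tool:
  increments:
    - [0,-2,0,0,0,0]
    - [0,-5,0,0,0,0]
    - [0,-9,0,0,0,0]
    - [0,-15,0,0,0,0]
    - [0,-25,0,0,0,0]
    - [0,-38,0,0,0,0]
    - [0,-49,0,0,0,0]
    - [0,-60,0,0,0,0]
    - [0,-60,0,0,0,0]

```text
clock: 15.0
eef_pos: [495.3, 168.1, 132.9]
ee_rot: [[0.094, 0.007, 0.996], [-0.996, -0.0, 0.094], [0.001, -1.0, 0.007]]
force: [0.1, -0.4, -1.1]
grip_width: 0.131
```

```bash
python3 -c "
from h import *
s=snap('wrist','w10');delta([527.7,-158.3,132],76)
crop('w10',160,60,420,400,2,'c10')"
```

```text
delta [327.9   0.4   2.3] [ -0.25 -70.63   0.27] at [494.7 167.9 132. ] yaw 5.37 t 15.05 q6 0.16 F [ 0.1 -0.6 -1.5] w 10.9
```

View pics/c10.png

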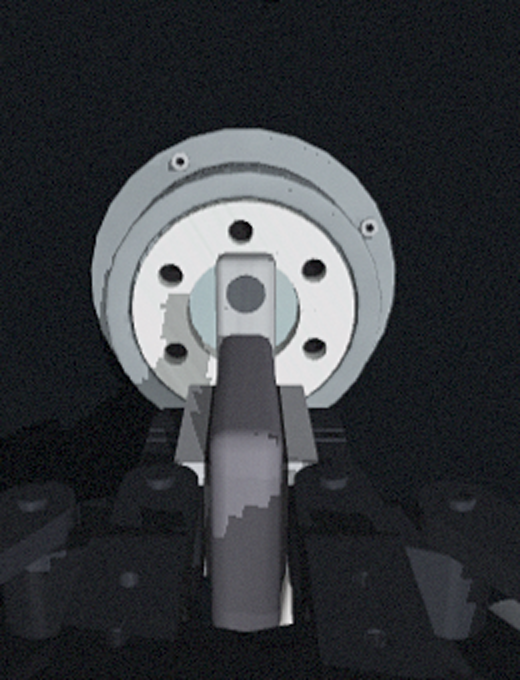

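Emit:
servo_tool:
  increments:
    - [15,0,0,0,-4,0]
    - [40,0,0,0,-9,0]
    - [70,0,0,0,-15,0]
    - [100,0,1,0,-21,0]
    - [130,0,1,0,-27,0]
    - [160,0,1,0,-33,0]
    - [190,0,1,0,-40,0]
    - [220,0,1,0,-47,0]
    - [250,0,2,0,-54,0]
    - [280,0,2,0,-61,0]
    - [305,0,2,0,-67,0]
    - [320,0,2.3,0,-70.6,0.2]
    - [328,0,2.3,-0.2,-70.6,0.2]
    - [328,0,2.3,-0.2,-70.6,0.2]
    - [328,0,2.3,-0.2,-70.6,0.2]

```text
clock: 16.55
eef_pos: [527.2, -157.7, 132.0]
ee_rot: [[0.97, 0.0, 0.243], [-0.243, 0.001, 0.97], [0.0, -1.0, 0.001]]
force: [-0.1, -0.8, -1.4]
grip_width: 0.129
```

```bash
python3 -c "
from h import *
s=snap('wrist','w11');delta([527.7,-158.3,60],76)
P=[]
w=lambda u,v:(160+u/2-.25,60+v/2-.25)
c0=np.array([494.2,167.4])
for q in [(241,231),(171,274),(314,270),(176,351),(315,349)]:
  p=plane('w10',*w(*q),45)[:2]-c0;print(np.hypot(*p).round(1),np.degrees(np.arctan2(p[1],p[0])).round(1))
crop('w11',160,60,420,400,2,'c11')"
```

```text
delta [ 0.7 72.1 -0.8] [-0.03 -0.05  0.01] at [ 527.2 -157.4  132.1] yaw 75.95 t 16.6 q6 -1.69 F [-0.5  0.6 -2. ] w 10.9
28.2 95.7
27.3 155.4
28.5 37.1
26.6 -143.4
28.6 -22.0
```

View pics/c11.png

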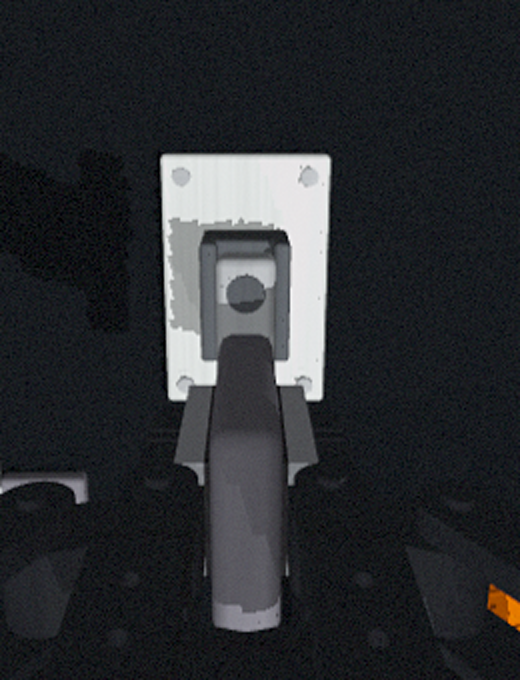

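The ring was at 40.9° mod 60 and is now at about 36.6°, a turn of about 64° (1.12 rad); the start in 0 to 0.35 required between 0.9 and 1.25 rad. The bar is over the saddle, which shows at crop (245,295). Lowering.

Emit:
servo_tool:
  increments:
    - [0.4,12,-0.8,0,0,0]
    - [0.5,27,-0.8,0,0,0]
    - [0.5,42,-0.8,0,0,0]
    - [0.5,55,-0.8,0,0,0]
    - [0.5,65,-0.8,0,0,0]
    - [0.5,70,-0.8,0,0,0]
    - [0.5,72,-0.8,0,0,0]
    - [0.5,72,-0.8,0,0,0]

```text
clock: 17.4
eef_pos: [527.6, -158.1, 60.0]
ee_rot: [[0.97, 0.0, 0.243], [-0.243, 0.001, 0.97], [0.0, -1.0, 0.001]]
force: [-0.0, -0.1, -1.3]
grip_width: 0.124
```

```bash
python3 -c "
from h import *
delta([527.7,-158.3,52.4],76)"
```

```text
delta [ 0.1  7.6 -0.1] [-0.03 -0.04  0.01] at [ 527.6 -158.1   60. ] yaw 75.96 t 17.4 q6 -1.69 F [-0.  -0.1 -1.3] w 10.6
```

Emit:
servo_tool:
  increments:
    - [0,2.5,0,0,0,0]
    - [0,4.5,0,0,0,0]
    - [0,6,0,0,0,0]
    - [0,7.2,0,0,0,0]
    - [0,7.8,0,0,0,0]
    - [0,7.8,0,0,0,0]

```text
clock: 18.0
eef_pos: [527.6, -158.2, 52.4]
ee_rot: [[0.97, 0.0, 0.243], [-0.243, 0.0, 0.97], [0.0, -1.0, 0.001]]
force: [-0.5, -0.5, 0.7]
grip_width: 0.125
```

```bash
python3 -c "
from h import *
delta([527.7,-158.3,52.4],76)"
```

```text
delta [ 0.1  0.  -0.1] [-0.03 -0.04  0.02] at [ 527.6 -158.2   52.4] yaw 75.96 t 18.0 q6 -1.69 F [-0.5 -0.5  0.7] w 10.7
```

Weight has come off the wrist, so I release slowly and back away.

Emit:
servo_tool:
  increments:
    - [0,0.2,0,0,0,0]
    - [0,0.2,0,0,0,0]
    - [0,0.2,0,0,0,0]
    - [0,0.2,0,0,0,0]
    - [0,0.2,0,0,0,0]
  gripper: 30
  newtons: 20

```text
clock: 18.5
eef_pos: [527.6, -158.2, 52.2]
ee_rot: [[0.97, 0.0, 0.243], [-0.243, 0.0, 0.97], [0.0, -1.0, 0.001]]
force: [0.2, -0.1, -0.5]
grip_width: 0.353
```

```bash
python3 -c "
from h import *
delta([527.7,-158.3,52.4],76)
s=snap('wrist','w12');crop('w12',160,60,420,400,2,'c12')"
```

```text
delta [ 0.1 -0.2 -0.1] [-0.03 -0.04  0.02] at [ 527.6 -158.2   52.2] yaw 75.96 t 18.5 q6 -1.69 F [ 0.2 -0.1 -0.5] w 30.1
```

View pics/c12.png

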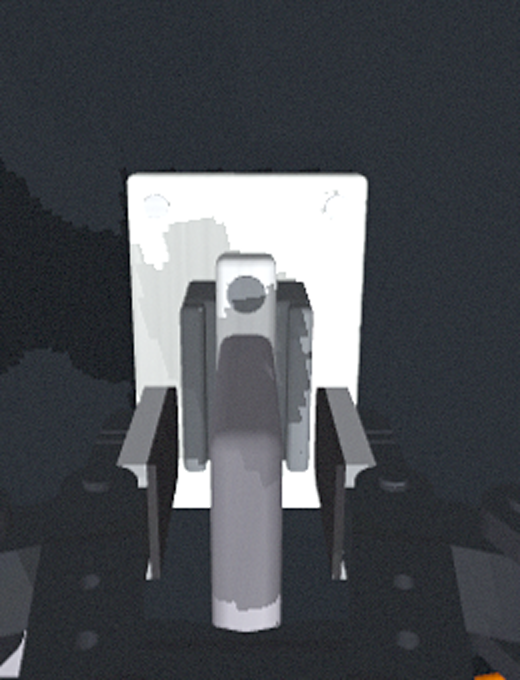

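The spanner stands upright in the channel, centred between the cheeks, and the fingers are clear on both sides. Retreating.

Emit:
servo_tool:
  increments:
    - [0,-10,0,0,0,0]
    - [0,-25,0,0,0,0]
    - [0,-45,0,0,0,0]
    - [0,-65,0,0,0,0]
    - [0,-85,0,0,0,0]
    - [0,-110,0,0,0,0]
    - [0,-138,0,0,0,0]
    - [0,-138,0,0,0,0]
    - [0,-138,0,0,0,0]

```text
clock: 19.45
eef_pos: [528.0, -158.4, 191.5]
ee_rot: [[0.97, 0.003, 0.243], [-0.243, -0.0, 0.97], [0.003, -1.0, 0.0]]
force: [-0.1, 0.2, -0.1]
grip_width: 0.35
```

```bash
python3 -c "
from h import *
delta([484.5,165.4,230.8],66.85)
s=snap('wrist','w13');crop('w13',200,90,400,260,3,'c13');print(proj('w13',(526.6,-157.8,95.)))"
```

```text
delta [-120.6  -39.6  303.6] [-0.02  9.11  0.16] at [ 528.  -158.4  191.5] yaw 75.96 t 19.45 q6 -1.69 F [-0.1  0.2 -0.1] w 29.9
[282.75942146 209.92854959]
```

View pics/c13.png

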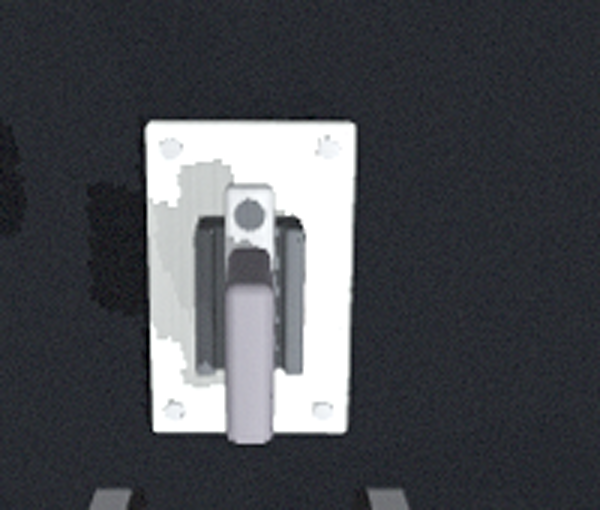

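The spanner is back on its rest, grip top at (283,211) against (282.8,209.9) before the grasp. One last look at the ring from the first viewpoint.

Emit:
servo_tool:
  increments:
    - [-12,-10,30,0,1,0]
    - [-28,-20,70,0,2,0]
    - [-44,-30,110,0,3,0]
    - [-60,-40,150,0,4.5,0]
    - [-76,-40,190,0,6,0]
    - [-92,-40,230,0,7.5,0]
    - [-108,-40,270,0,9,0]
    - [-117,-40,294,0,9,0]
    - [-121,-40,304,0,9,0]
    - [-121,-40,304,0,9,0]
    - [-121,-40,304,0,9,0]

```text
clock: 20.6
eef_pos: [483.2, 165.3, 229.7]
ee_rot: [[0.92, -0.001, 0.391], [-0.391, -0.001, 0.92], [-0.001, -1.0, -0.001]]
force: [0.6, -0.7, -0.2]
grip_width: 0.352
```

```bash
python3 -c "
from h import *
s=snap('wrist','w14');snap('top','top14')
u=tuple(int(x) for x in proj('w14',(494.2,167.4,45)))
P=[plane('w14',*c,45) for c,a in holes('w14',u,40) if a>10]
c=np.mean(P,0);print(len(P),c,[(np.degrees(np.arctan2(*(q-c)[1::-1]))%60).round(1) for q in P])
crop('w14',u[0]-60,u[1]-60,u[0]+60,u[1]+60,4,'c14')"
```

```text
6 [494.06560099 167.42519895  45.        ] [np.float64(37.7), np.float64(37.2), np.float64(37.5), np.float64(37.7), np.float64(37.3), np.float64(37.7)]
```

View pics/c14.png

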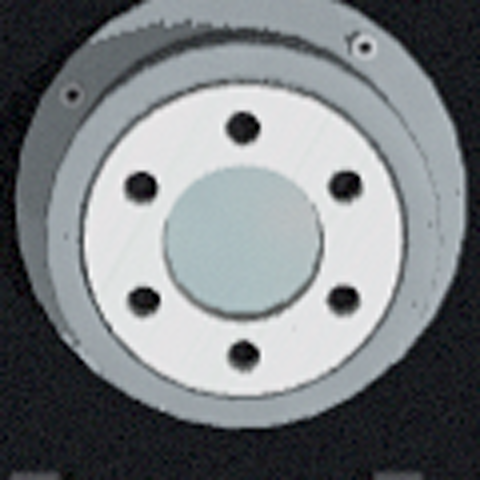

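View pics/top14.png

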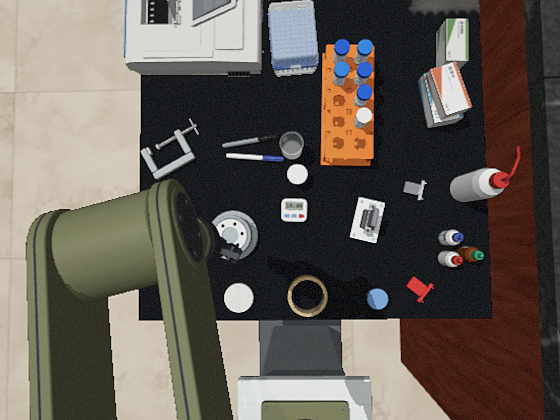

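```bash
python3 -c "
from h import *
print(arm.finish_job())"
```

```text
the job is handed in; nothing more can be done
None
```

The ring is fully home against its stop, the spanner is back upright on its rest, and the job was handed in at about 21 s.

- **Turning the ring:** Both pins sat about 5.7 mm deep in opposite holes. I turned the ring clockwise until the wrist torque rose from about 0.2 to 1.5 N m, the sign of the hard stop. I then backed off within the play of the holes and lifted out with no load left.
- **Ring angle:** The holes went from 41.0° to 37.5° (mod 60°), a turn of about 63.5° or 1.11 rad. That puts the start at about 0.14 rad, inside the stated 0 to 0.35. A rougher reading just after lifting out gave about 64°.
- **Spanner on its rest:** Its grip top was within about 1 pixel of where it stood before the grasp. It stood free between the saddle cheeks with the gripper clear.
- **Other things on the bench:** The timer, beaker and sample cup are at the same pixels in the top view as at the start. The arm covers the purple spanner in that last view, but I never went near it.
- **Disagreement:** Triangulating the grip top with the top camera gave about 89 mm high, while two wrist views gave 95.2 mm. I used the wrist value, which matches the given sizes.

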